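Screw the cap onto the leaning specimen jar

ROBOT

A 6-joint arm with a two-finger parallel gripper is mounted at the origin on the work surface; the furniture and walls round the work are solid. World frame = base frame: x ahead of the robot, y to its left, z up, the work surface at z = 0. Lengths are in mm, angles in rad, forces in N, time in s.
With the tool pointing down it reaches from about 350 to 925 mm from the base axis. Payload 6.4 kg.
Tool frame: the origin (TCP) lies between the finger pads; the fingertips stand robot.tcp_to_tips ahead of it and the grasp point (between the pads) is the TCP (robot.tcp_to_tips is the distance from the TCP to the fingertips, in mm); z points along the fingers, y is the direction in which the jaws open and shut (so a half turn about z gives the same grasp; the last joint's range is limited). The gripper opens to 94 mm and grips with 3 to 60 N. Pads are 16 mm wide; open, the fingers measure 119 mm over their backs; the gripper's body (75 mm by 177 mm) begins 78 mm behind the grasp point.
Start: joints at [1.099, 0.245, 1.558, -0, 1.339, -0.174], TCP at [190.719, 621.402, 224.455] pointing down, gripper open.
Joint ranges: [-3.13, 3.13], [-1.02, 2.26], [0.13, 2.54], [-0.95, 4.09], [0.21, 2.88], [-2.74, 2.74]. Speed limits (rad/s): [2.57, 2.57, 3.14, 3.14, 3.14, 3.14].

INTERFACE

Orientations are given as [roll, pitch, yaw] about the fixed x, y, z axes, in that order (R = Rz(yaw) Ry(pitch) Rx(roll)).
In Python, from workcell import robot, snapshot gives the robot as it stands.
- The arm moves only by the tool step_arm, never from a script. Its argument "rows" is a list of rows, each a list of 7 numbers: the turn, a rotation vector about the tool's x, y, z in degrees, then the shift along the tool's x, y, z in cm, then the opening, from -1 (shut) to 1 (fully open). In form: [[rx, ry, rz, tx, ty, tz, claw], ...]. A call has exactly 10 rows; each row is the pose to reach, as a shift and turn from the pose commanded when the call began, along the tool's axes at that moment; what a row does not reach only later rows make up. A row lasts 1/12 s, in which the tool goes at most 41.7 mm and 7.16 degrees, less where a joint would pass 70% of its speed; a pose out of reach is approached as far as the arm can. A call with a gripper value outside its range is refused whole. The fingers move at their own pace and stop on an object; "force" is the grip in N (left out, the last holds). Time passes only in rows, so rows that repeat a pose let the fingers close, or fill a call up. It gives the time, the measured TCP pose, the force and the opening at its end, in the units of the state.
- robot.read_state(): the state, without advancing time (a new reading comes with each control period).
- snapshot(name): name is "scene" or "top" or "wrist"; returns a dict with "frame" (400x640x3 uint8, red, green, blue), "fovy" (degrees; the focal length in pixels is half the picture's height over the tangent of half this angle, whatever the lens; pixels are square), "cx", "cy" (the principal point, pixels), "rvec" (rotation vector, rad) and "tvec" (3), from world to camera coordinates, as OpenCV has them. Camera axes: x right, y down, z forward; pixel columns grow to the right and rows downward; lengths in mm; the calibration is good to about 2 mm. A picture is of the moment at which its call begins. There is no depth.
- robot.close_job(): hands the job in, once; it reports no verdict.
The state is a dict: "clock": time; "joint_positions": joint angles; "qd": joint speeds; "joint_torque": joint torques, N m; "position": TCP position; "ee_rot": TCP orientation; "force": force on the tool from outside, world axes, zero at the start; "wrist_torque": the same for the moment, N m; "gripper_width": finger opening in mm.
Only numpy, scipy, OpenCV 4.12 (cv2) and the standard library are available. Lean on these libraries where they do the work, as an engineer would, in place of code of your own. Each camera call takes 0.05 s, during which the arm holds its last target.

TASK

Close the specimen jar that leans in the grey cradle: take the black cap standing on the bench, set it squarely on the jar's mouth, turn it backward (anticlockwise) under light pressure until its pins drop into the thread starts, then screw it clockwise until it sits down on the jar's rim. Do not force it, let go of it and leave it there, and leave the other things on the bench where they are.

Things in the scene. Friction and masses are not known exactly. Their poses are not given: they have to be found in the camera images.
- cap: Black screw cap, loose, 0.08 to 0.17 kg, standing on the bench open side down; 62 mm diameter, 50.4 mm tall. Origin: centre of the open rim of its skirt (its underside); z along its axis, out of the closed top. Skirt 62 mm outside, 54 mm inside, 21.4 mm deep to the flat ceiling; flange top at z = 26.4 mm. It looks the same all round.
- cap_grip (a point): Middle of the cap's grip, on its axis, 38.4 mm above its origin: a round knurled boss 40 mm in diameter, from z = 26.4 to 50.4 mm of the cap, by which it is held and turned.
- cap_pins (a point): Point on the cap's axis 6 mm above its origin, at the level of three hidden steel pins of 4 mm diameter inside the skirt, 120 degrees apart (one along the cap's +x). They point inward, to 22 mm from the axis, and run in the jar's thread.
- jar_mouth (a point): Centre of the rim of the aluminium jar's open mouth; z points out along the jar's axis, which leans 30 degrees from vertical, mouth toward the cradle's -x. The jar is fixed. Its neck is 40 mm in diameter, about 28 mm long, with a right-hand three-start thread 50 mm over the ridges. Where the thread starts lie round the axis differs every time, is not shown by this frame, and must be felt.
- thread_top (a point): On the jar's axis, 4 mm below the rim, at the flat tops of the thread's 3 ridges. Clockwise (looking at the mouth) each third has a ridge of 74 degrees, a stop of 8 degrees rising 3 mm over the ridge top, an open gap of 38 degrees. Pins on ridge tops: cap origin 8 mm below the rim (5 mm if on the stops). Clockwise they then jam at the stops; anticlockwise, after 120 degrees at most, they drop.
- thread_floor (a point): On the jar's axis, 13.3 mm below the rim, at the groove floor in the gaps. Pins dropped in: cap origin 17.3 mm below the rim; anticlockwise they meet a stop within 29 degrees. Clockwise the groove leads them under the ridges and down 7 mm in 74 degrees, with 1.8 mm play along the axis and about 2 mm sideways in the whole fit.
- cap_home (a point): Where the cap's origin is when the cap is home: on the jar's axis, 21.4 mm below the rim, the cap's ceiling resting on the rim. It gets there some 45 to 95 degrees of clockwise turning after the drop; it may be turned on by up to about 20 degrees, where it becomes tight and stops.
- cradle: Grey painted cradle, 120 x 100 mm foot plate, fixed to the bench, that carries the jar (fixed in it). Origin: under the foot plate, on the bench; x points away from the mouth's side, z up. The mouth's rim centre is 27 mm toward -x and 121 mm above the origin. Between cap and cradle, nearer the robot, stands a fixed hand press (round x 0.2 to 0.37, y -0.1 to 0.05), up to 0.26 m tall: carry the cap over it.
- tape_roll: Bystander: roll of tan masking tape lying flat, 80 mm diameter, 18 mm tall; origin at the centre of its underside.
- mount: Bystander: moulded resin specimen mount, 38 mm diameter, 18 mm tall; origin at the centre of its underside.
- stage_ring: Bystander: metal ring lying flat, 50 mm diameter, 8 mm tall; origin at the centre of its underside.
- loupe: Bystander: light metal stand loupe, 40 mm diameter, 36 mm tall; origin at the centre of its underside.
Not all that is in view belongs to the job. Leave any turquoise or yellow look-alike of the cap alone.

How it is judged:
By the outcome, as a careful person would: the job done as asked, in the order asked, and still so for the second after the job is handed in, with the robot touching nothing.
It also fails if it takes over 64 s, if anything falls off the work surface, if the arm or the gripper's body presses on something with over 40 N, if the wrist force passes 120 N, or if a joint passes its speed limit or range.

## Working session

There is one attempt and no reset: what is moved stays moved. The work goes in short steps, Python scripts to look and compute and a tool call to move; the robot and the scene stay as the last step left them, time stands still between calls to the robot, and variables do not carry over. Pictures are saved under pics/ and viewed, and the job is handed in when it is done.

Besides the shell and the picture viewer there is one more tool, called in YAML: its name, and indented under it one key for each argument. step_arm: Moves the arm, as the interface text tells. Its arguments: {"type":"object","properties":{"rows":{"type":"array"},"force":{"type":"number"}},"required":["rows"]}

```bash
ls; mkdir -p pics; python3 - <<'E'
from workcell import robot, snapshot
import cv2
print(robot.read_state(), robot.tcp_to_tips)
for n in ["scene","top","wrist"]:
    s=snapshot(n); cv2.imwrite(f"pics/{n}0.png",s["frame"][:,:,::-1]); print(n,s["fovy"],s["cx"],s["cy"],s["rvec"],s["tvec"])
E
```

```text
pics
{'clock': 0.0, 'joint_positions': array([ 1.09886095e+00,  2.45774651e-01,  1.55899308e+00, -1.16542750e-05,
        1.33870920e+00, -1.74124279e-01]), 'qd': array([0.00150735, 0.000528  , 0.00054448, 0.00217488, 0.00215109,
       0.0007255 ]), 'joint_torque': array([-2.04734009e-03, -4.15859807e+01, -3.14580989e+01,  6.82540191e-02,
        3.36700736e-02, -1.68257689e-04]), 'position': array([190.48139746, 620.87578887, 223.3818054 ]), 'ee_rot': array([-3.13973491e+00, -3.15277253e-04,  2.84378395e+00]), 'force': array([ 0.60432097,  0.12265787, -0.30436829]), 'wrist_torque': array([ 0.03646765, -0.00993678, -0.00416494]), 'gripper_width': 94.07543589735104} 19.0
scene 49.15803926585095 326.9028452511121 194.39615711924188 [ 2.06278877 -0.63498261  0.32778214] [-310.37046428  232.69602976 1189.09961978]
top 55.27391222955065 315.22912050168236 198.94033980608103 [ 2.13936198 -2.16887689  0.18929182] [ 22.15674091 387.76586166 973.87996014]
wrist 58.720373173608294 320.13227372608196 198.71218732250978 [-2.33058253 -1.7231144  -0.24867943] [-650.5543      -29.15876454  391.99048802]
```

View pics/scene0.png

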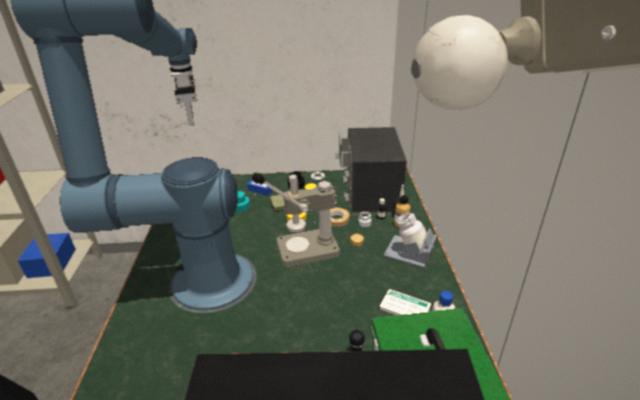

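View pics/top0.png

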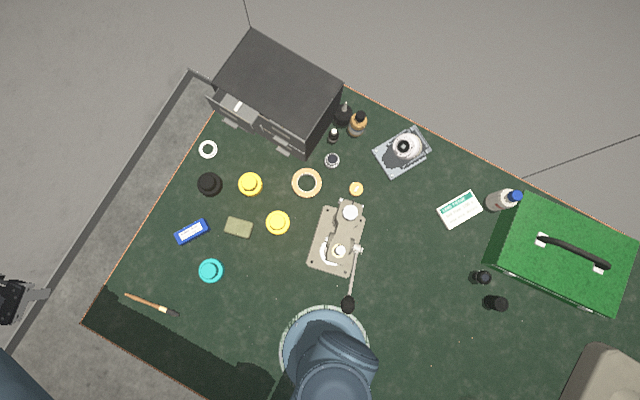

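View pics/wrist0.png

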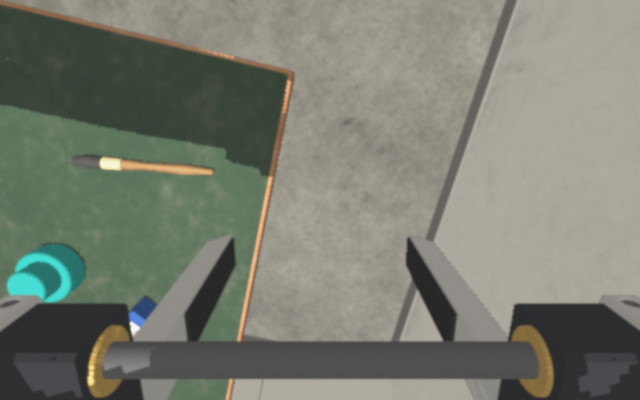

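The top view shows the black cap at (209,183), the cradle and jar at (403,148), the press at (337,238), and the yellow and turquoise decoys. Next I measure these.

```bash
cat > h.py <<'E'
import numpy as np, cv2
from workcell import robot, snapshot
from scipy.spatial.transform import Rotation as Ro
def cam(s):
    f=200/np.tan(np.radians(s["fovy"])/2)
    K=np.array([[f,0,s["cx"]],[0,f,s["cy"]],[0,0,1.]])
    R=Ro.from_rotvec(np.array(s["rvec"]).ravel()).as_matrix(); t=np.array(s["tvec"]).ravel()
    return K,R,t
def ray(s,u,v):
    K,R,t=cam(s); d=R.T@np.linalg.inv(K)@np.array([u,v,1.]); return -R.T@t, d/np.linalg.norm(d)
def onz(s,u,v,z):
    o,d=ray(s,u,v); return o+d*(z-o[2])/d[2]
def proj(s,p):
    K,R,t=cam(s); q=K@(R@np.array(p,float)+t); return q[:2]/q[2]
def tri(s1,p1,s2,p2):
    o1,d1=ray(s1,*p1);o2,d2=ray(s2,*p2)
    A=np.c_[d1,-d2]; x=np.linalg.lstsq(A,o2-o1,rcond=None)[0]
    a=o1+d1*x[0];b=o2+d2*x[1]; return (a+b)/2,np.linalg.norm(a-b)
def crop(s,name,x0,y0,x1,y1,k):
    im=s["frame"][y0:y1,x0:x1,::-1]; im=cv2.resize(im,None,fx=k,fy=k,interpolation=cv2.INTER_CUBIC); cv2.imwrite(name,im)
E
python3 - <<'E'
from h import *
t=snapshot("top"); s=snapshot("scene")
crop(t,"pics/t1.png",360,110,450,190,8)
crop(t,"pics/t2.png",180,130,270,210,8)
crop(s,"pics/s1.png",370,190,450,270,7)
crop(s,"pics/s2.png",230,160,330,220,8)
print("cap",onz(t,209,184,40), "cradle", onz(t,403,150,5), "rim", onz(t,405,147,121))
print(proj(t,[0,0,0]))
for n,c in (("t",t),("s",s)): print(n,ray(c,320,200))
st=robot.read_state(); w=snapshot("wrist"); print(ray(w,320,200), st["position"])
E
```

```text
cap [428.87326738 292.26039657  40.        ] cradle [ 525.34007241 -228.04764713    5.        ] rim [ 499.97922046 -202.45262153  121.        ]
[323.91919297 351.02558785]
t (array([ 237.48810671,   42.39419478, 1020.34189996]), array([ 0.14715335, -0.03792666, -0.98838629]))
s (array([-218.58620175, -907.44385423,  832.5868705 ]), array([ 0.44426083,  0.7074604 , -0.54966544]))
(array([111.1258885 , 647.069848  , 383.64475633]), array([ 0.275191  , -0.08539347, -0.95758961])) [190.59896428 621.17025289 223.94780944]
```

View pics/t1.png

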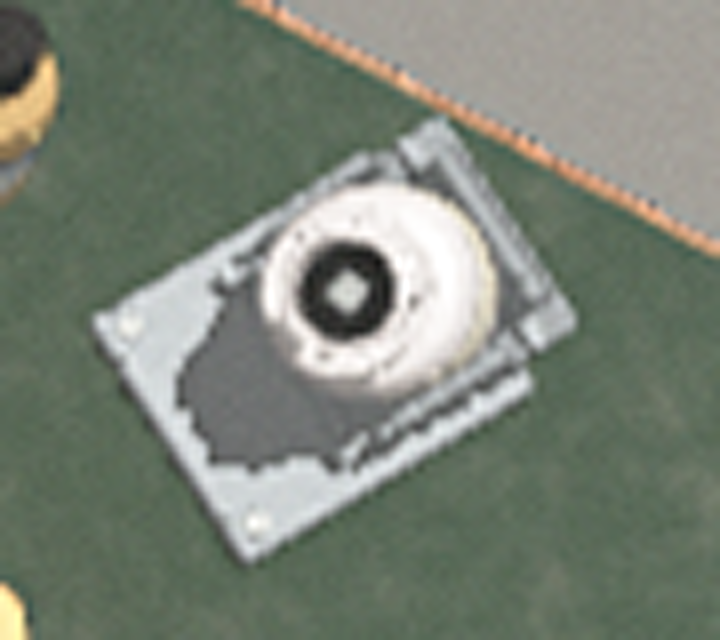

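View pics/t2.png

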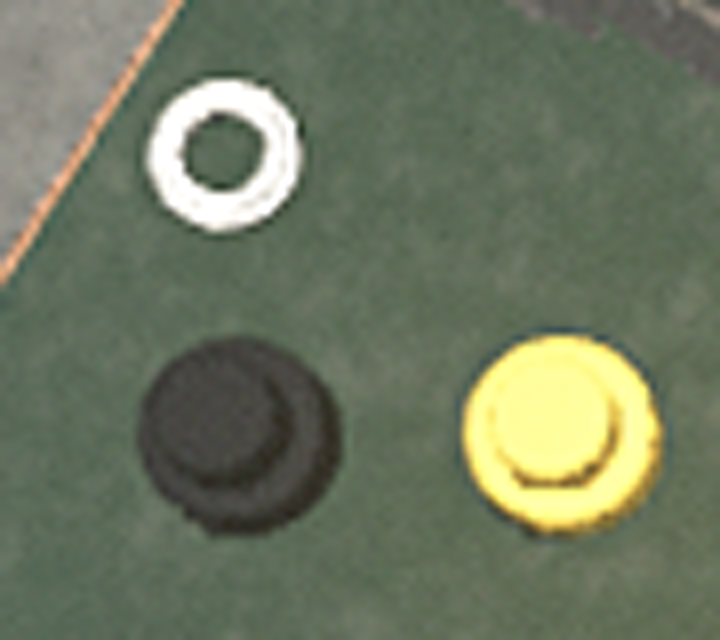

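View pics/s1.png

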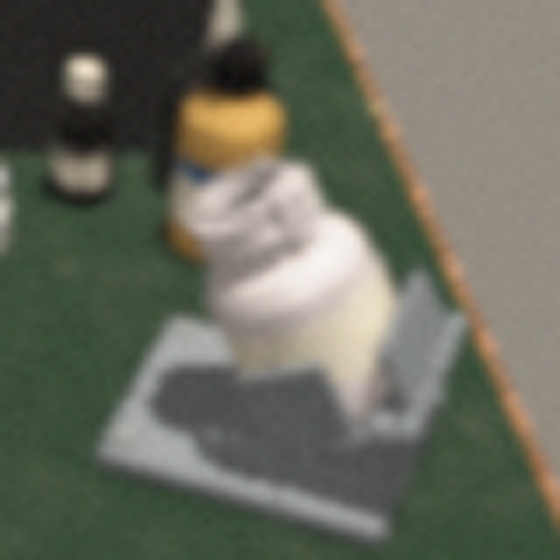

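View pics/s2.png

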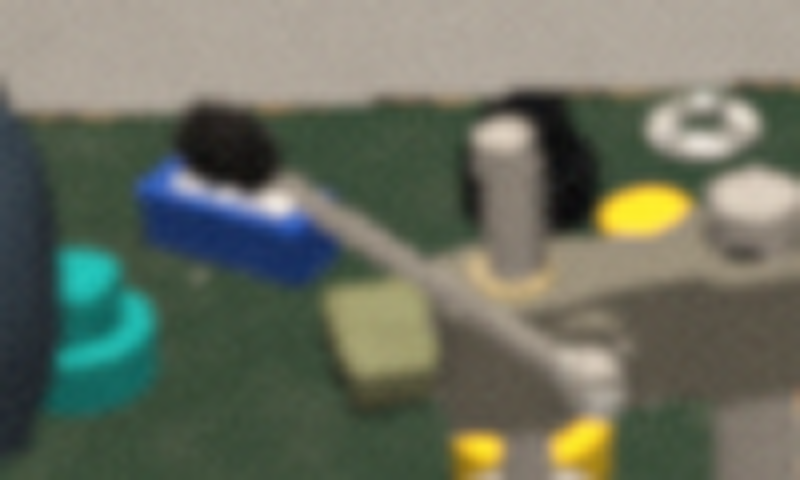

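```bash
cat >> h.py <<'E'
import json
def rpy(r): return Ro.from_euler('xyz',r)
def loadc(): d=json.load(open('cmd.json')); return np.array(d['p']),Ro.from_quat(d['q'])
def savec(p,R): json.dump({'p':list(map(float,p)),'q':list(map(float,R.as_quat()))},open('cmd.json','w'))
def did(row):
    p,R=loadc(); p2=p+R.apply(np.array(row[3:6])*10); R2=R*Ro.from_rotvec(np.radians(row[:3])); savec(p2,R2); chk()
def chk():
    p,R=loadc(); st=robot.read_state(); Rm=rpy(st['ee_rot'])
    print('t',round(st['clock'],2),'cmd',p.round(1),'meas',st['position'].round(1),'roterr',np.degrees((R.inv()*Rm).as_rotvec()).round(2),'F_tool',Rm.inv().apply(st['force']).round(1),'M_tool',Rm.inv().apply(st['wrist_torque']).round(2),'w',round(st['gripper_width'],1),'q',np.degrees(st['joint_positions']).round(0))
def delta(pt,Rt):
    p,R=loadc(); print('rows', np.degrees((R.inv()*Rt).as_rotvec()).round(2).tolist(), (R.inv().apply(np.array(pt)-p)/10).round(3).tolist())
def down(yaw): return Ro.from_euler('xyz',[np.pi,0,yaw])
E
python3 - <<'E'
from h import *
savec([190.719,621.402,224.455],rpy([-np.pi,0,2.8440]));chk()
t=snapshot("top")
# cap mask
f=t["frame"].astype(int); sub=f[160:205,190:230]
m=(sub.max(2)<85)&(sub[:,:,1]-sub[:,:,0]<12)
m=m.astype(np.uint8)
c,_=cv2.findContours(m,0,1); c=max(c,key=cv2.contourArea); (x,y),r=cv2.minEnclosingCircle(c); print(x+190,y+160,r,cv2.contourArea(c))
x+=190;y+=160
print("flange plane",onz(t,x,y,26.4),"low",onz(t,x,y,13)," bosstop eye",onz(t,180+(224-3.5)/8,130+(415-3.5)/8,50.4))
P=lambda a,b:(360+(a-3.5)/8,110+(b-3.5)/8)
co=[onz(t,*P(*q),6)[:2] for q in [(95,320),(245,560),(530,385),(378,152)]]
for i in range(4): e=co[(i+1)%4]-co[i]; print(co[i].round(1),np.linalg.norm(e).round(1),np.degrees(np.arctan2(e[1],e[0])).round(1))
print("rim",onz(t,*P(347,290),121))
# objects
for n,u,v,z in [("yel1",250,184,40),("yel2",278,222,40),("oven c1",343,82,100),("oven c2",305,155,100),("ovenleft",208,90,100),("bottle",358,122,60),("bottle2",334,135,40),("presslever",348,303,100)]: print(n,onz(t,u,v,z).round(0))
E
```

```text
t 0.3 cmd [190.7 621.4 224.5] meas [190.6 621.2 224.1] roterr [0.04 0.01 0.01] F_tool [ 1.  -1.6  0.7] M_tool [ 0.01 -0.01 -0.05] w 93.9 q [ 63.  14.  89.  -0.  77. -10.]
209.60000038146973 184.0 12.757843017578125 461.5
flange plane [431.51109432 294.15798134  26.4       ] low [434.12684886 297.55217847  13.        ]  bosstop eye [433.58700238 293.45561948  50.4       ]
[ 527.1 -140.5] 97.3 -150.4
[ 442.4 -188.6] 117.8 -59.2
[ 502.7 -289.8] 96.7 30.0
[ 586.4 -241.5] 117.2 120.4
rim [ 503.02344433 -197.52787338  121.        ]
yel1 [428. 186.  40.]
yel2 [328. 114.  40.]
oven c1 [679. -57. 100.]
oven c2 [488.  42. 100.]
ovenleft [659. 286. 100.]
bottle [587. -98.  60.]
bottle2 [558. -36.  40.]
presslever [130. -54. 100.]
```

```bash
python3 - <<'E'
from h import *
delta([432,294,180],down(np.radians(134)))
E
```

```text
rows [-0.0, -0.0, 28.95] [-32.668, -24.226, 4.446]
```

step_arm:
  rows:
    - [0, 0, 3, -3.3, -2.4, 0.4, 0.3]
    - [0, 0, 6, -6.6, -4.8, 0.9, 0.3]
    - [0, 0, 9, -9.9, -7.3, 1.4, 0.3]
    - [0, 0, 12, -13.2, -9.7, 1.8, 0.3]
    - [0, 0, 15, -16.5, -12.1, 2.2, 0.3]
    - [0, 0, 18, -19.8, -14.5, 2.7, 0.3]
    - [0, 0, 21, -23.1, -17, 3.1, 0.3]
    - [0, 0, 24, -26.4, -19.4, 3.6, 0.3]
    - [0, 0, 27, -29.7, -21.8, 4, 0.3]
    - [0, 0, 29, -32.7, -24.2, 4.4, 0.3]

```text
clock: 1.18
position: [433.5, 292.3, 180.6]
ee_rot: [3.141, 0.0, 2.335]
force: [0.0, 0.5, 0.2]
gripper_width: 61.3
```

```bash
python3 - <<'E'
from h import *
did([0,0,29,-32.7,-24.2,4.4])
w=snapshot("wrist"); chk()
np.savez('w1.npz',**{k:np.array(w[k]) for k in w})
cv2.imwrite("pics/w1.png",w["frame"][:,:,::-1])
E
```

```text
t 1.18 cmd [432.4 294.2 180.5] meas [433.5 292.3 180.6] roterr [-0.04 -0.02  0.16] F_tool [ 0.3  0.3 -0.2] M_tool [ 0.01 -0.06 -0.03] w 61.3 q [ 22.  -1. 110.  -0.  71. -22.]
t 1.23 cmd [432.4 294.2 180.5] meas [436.4 287.7 179.8] roterr [ 0.06 -0.19  0.49] F_tool [-4.2 -0.2  0.1] M_tool [ 0.04 -0.17 -0.  ] w 61.1 q [ 21.  -0. 110.  -0.  70. -22.]
```

View pics/w1.png

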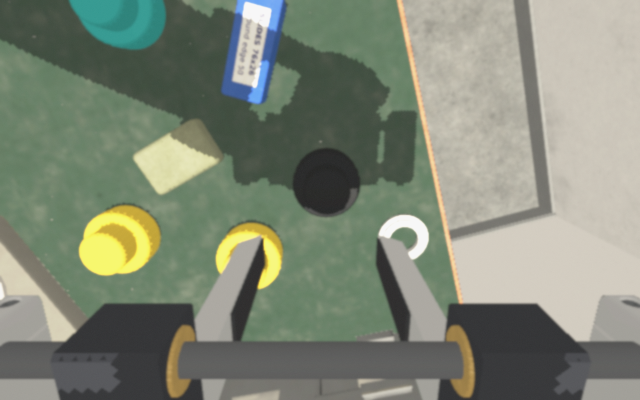

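The cap sits centred near (326,182) in the wrist view. The arm was still settling, so I take another shot after it settles.

```bash
python3 - <<'E'
from h import *
for i in range(5): w=snapshot("wrist"); chk()
np.savez('w1.npz',**{k:np.array(w[k]) for k in w})
cv2.imwrite("pics/w2.png",w["frame"][:,:,::-1]); crop(w,"pics/w2c.png",270,130,390,220,6)
print(ray(w,320,200))
E
```

```text
t 1.28 cmd [432.4 294.2 180.5] meas [434.6 290.4 180.1] roterr [ 0.04 -0.04  0.42] F_tool [ 1.1 -0.9  0.1] M_tool [ 0.07  0.05 -0.07] w 60.7 q [ 21.  -0. 110.  -0.  71. -22.]
t 1.33 cmd [432.4 294.2 180.5] meas [433.4 292.3 180.3] roterr [0.02 0.02 0.27] F_tool [ 0.6  0.2 -0. ] M_tool [ 0.04 -0.02  0.  ] w 61.1 q [ 22.  -0. 110.   0.  71. -22.]
t 1.38 cmd [432.4 294.2 180.5] meas [432.6 293.6 180.5] roterr [-0.    0.02  0.12] F_tool [-0.7  0.6 -0.1] M_tool [ 0.05  0.03 -0.  ] w 61.1 q [ 22.  -1. 110.   0.  71. -22.]
t 1.43 cmd [432.4 294.2 180.5] meas [432.2 294.4 180.6] roterr [-0.01  0.02  0.01] F_tool [0.9 0.3 0.7] M_tool [ 0.05 -0.02 -0.06] w 61.2 q [ 22.  -1. 110.   0.  71. -22.]
t 1.48 cmd [432.4 294.2 180.5] meas [431.8 294.9 180.6] roterr [-0.02  0.01 -0.06] F_tool [-0.3 -0.  -0. ] M_tool [ 0.01  0.04 -0.03] w 61.5 q [ 22.  -1. 110.   0.  71. -22.]
(array([374.35532197, 355.504226  , 340.27662142]), array([ 0.2000814 , -0.20666221, -0.95773596]))
```

View pics/w2c.png

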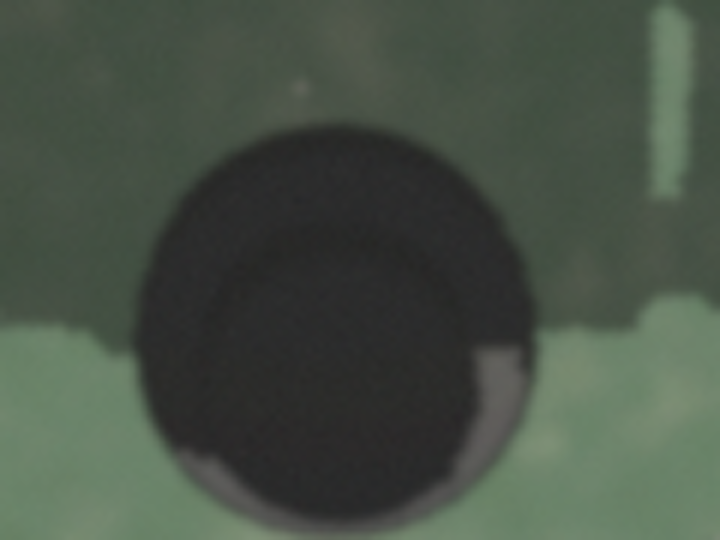

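```bash
python3 - <<'E'
from h import *
w=dict(np.load('w1.npz'))
print("bosstop",onz(w,270+335.5/6,130+378.5/6,50.4))
for c in [(337,328)]: print("flange",onz(w,270+(c[0]-2.5)/6,130+(c[1]-2.5)/6,26.4))
# projected outlines for cap at candidate
for X in [(432,294),(433,295),(434,294)]:
    a=np.linspace(0,2*np.pi,60)
    for r,z in((31,26.4),(31,0),(20,50.4)):
        q=np.array([proj(w,[X[0]+r*np.cos(b),X[1]+r*np.sin(b),z]) for b in a]); q=(q-[270,130])*6+2.5
        print(X,z,q.min(0).round(),q.max(0).round())
chk()
delta([433,294,100],down(np.radians(134)))
E
```

```text
bosstop [434.27901983 300.83034114  50.4       ]
flange [433.31310827 302.17924858  26.4       ]
(432, 294) 26.4 [ 90. 158.] [497. 551.]
(432, 294) 0 [105. 130.] [483. 497.]
(432, 294) 50.4 [152. 265.] [434. 537.]
(433, 295) 26.4 [ 99. 157.] [506. 551.]
(433, 295) 0 [114. 130.] [491. 497.]
(433, 295) 50.4 [162. 265.] [444. 537.]
(434, 294) 26.4 [100. 167.] [506. 559.]
(434, 294) 0 [114. 138.] [491. 505.]
(434, 294) 50.4 [162. 275.] [444. 546.]
t 1.48 cmd [432.4 294.2 180.5] meas [431.8 294.9 180.6] roterr [-0.02  0.01 -0.06] F_tool [-0.3 -0.  -0. ] M_tool [ 0.01  0.04 -0.03] w 61.5 q [ 22.  -1. 110.   0.  71. -22.]
rows [-0.0, 0.0, -0.05] [-0.054, 0.033, 8.046]
```

```bash
python3 - <<'E'
from h import *
w=dict(np.load('w1.npz'))
st=robot.read_state(); p=st['position'];R=rpy(st['ee_rot']); g=st['gripper_width']/2
for s in(-1,1):
  for x in (-8,8):
    for z in (19,0): print(s,x,z,proj(w,p+R.apply([x,s*g,z])).round(1))
print(R.inv().apply(-cam(w)[1].T@cam(w)[2]-p), np.degrees(R.inv().apply(ray(w,320,200)[1])))
crop(dict(w),"pics/w2f.png",230,220,410,310,4)
crop(snapshot("top"),"pics/t3.png",180,130,340,250,5)
E
```

```text
-1 -8 19 [263.2 265.4]
-1 -8 0 [257.5 282.9]
-1 8 19 [261.9 238.7]
-1 8 0 [255.8 253.8]
1 -8 19 [374.  265.2]
1 -8 0 [379.5 282.7]
1 8 19 [375.3 238.5]
1 8 0 [381.  253.7]
[  83.54605722    0.79979893 -159.64954696] [-1.64930993e+01  2.23735645e-03  5.48706116e+01]
```

View pics/w2f.png

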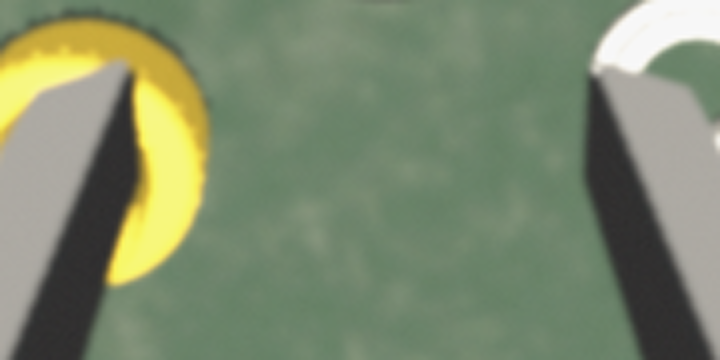

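View pics/t3.png

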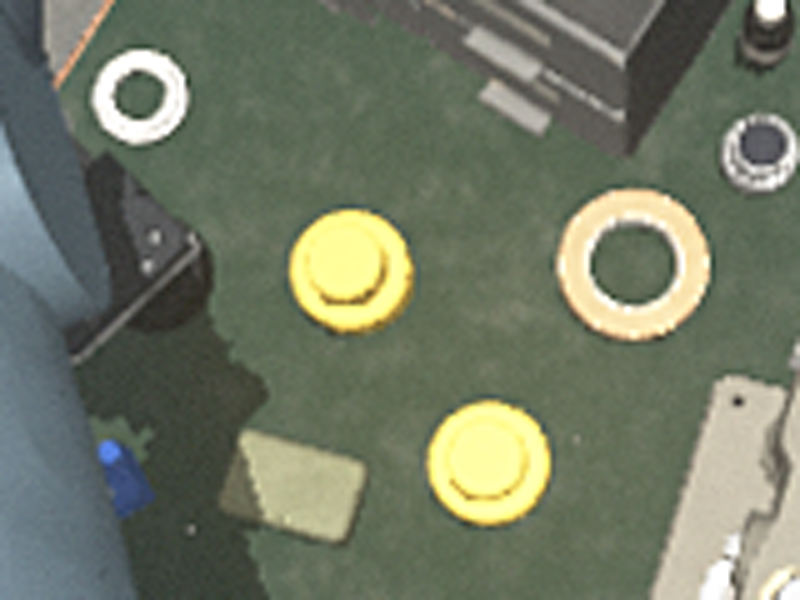

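```bash
python3 - <<'E'
from h import *
delta([433.3,299.7,78],down(np.radians(134)))
E
```

```text
rows [-0.0, 0.0, -0.05] [0.336, 0.451, 10.246]
```

step_arm:
  rows:
    - [0, 0, 0, 0.05, 0.05, 1.5, 0.3]
    - [0, 0, 0, 0.1, 0.1, 3, 0.3]
    - [0, 0, 0, 0.15, 0.2, 4.5, 0.3]
    - [0, 0, 0, 0.2, 0.3, 6, 0.3]
    - [0, 0, 0, 0.3, 0.4, 7.5, 0.3]
    - [0, 0, 0, 0.34, 0.45, 8.8, 0.3]
    - [0, 0, 0, 0.34, 0.45, 9.8, 0.3]
    - [0, 0, 0, 0.34, 0.45, 10.25, 0.3]
    - [0, 0, 0, 0.34, 0.45, 10.25, 0.3]
    - [0, 0, 0, 0.34, 0.45, 10.25, 0.3]
  force: 5

```text
clock: 2.37
position: [433.2, 300.2, 78.3]
ee_rot: [3.141, 0.0, 2.339]
force: [0.8, 0.8, -0.1]
gripper_width: 61.1
```

```bash
python3 - <<'E'
from h import *
did([0,0,0,0.34,0.45,10.25])
snapshot("top");w=snapshot("wrist"); chk()
np.savez('w2.npz',**{k:np.array(w[k]) for k in w})
crop(w,"pics/w3.png",200,120,440,300,3)
p,R=loadc()
for r,z in((31,26.4),(20,50.4)):
    a=np.linspace(0,6.28,80);q=np.array([proj(w,[p[0]+r*np.cos(b),p[1]+r*np.sin(b),z]) for b in a]); q=(q-[200,120])*3+1; print(z,q.min(0).round(),q.max(0).round())
E
```

```text
t 2.37 cmd [433.3 299.7  78. ] meas [433.2 300.2  78.3] roterr [-0.02 -0.01 -0.04] F_tool [0.  1.2 0.1] M_tool [0.06 0.01 0.05] w 61.1 q [ 22.   8. 113.  -0.  59. -22.]
t 2.47 cmd [433.3 299.7  78. ] meas [433.8 300.1  78.9] roterr [-0.09 -0.04 -0.01] F_tool [-0.4 -0.2 -0.3] M_tool [ 0.03 -0.04 -0.04] w 61.1 q [ 22.   8. 113.  -0.  59. -22.]
26.4 [208. 192.] [499. 464.]
50.4 [249. 281.] [458. 473.]
```

View pics/w3.png

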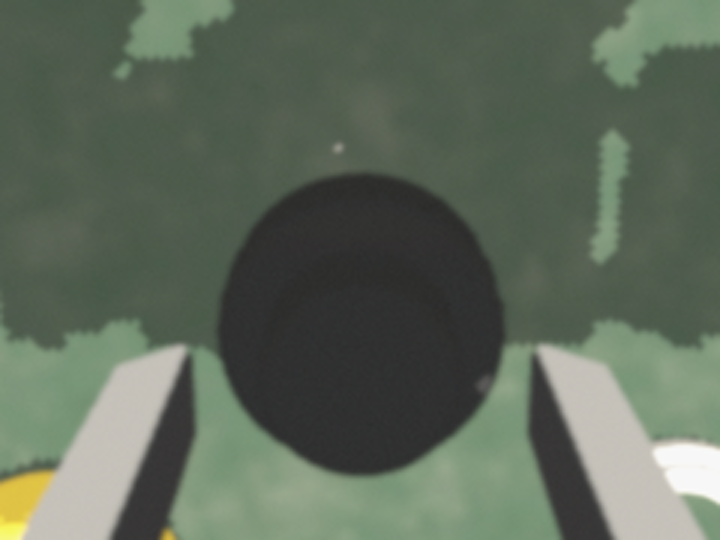

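step_arm:
  rows:
    - [0, 0, 0, 0, 0, 0.7, 0.3]
    - [0, 0, 0, 0, 0, 1.4, 0.3]
    - [0, 0, 0, 0, 0, 2.1, 0.3]
    - [0, 0, 0, 0, 0, 2.7, 0.3]
    - [0, 0, 0, 0, 0, 3.0, 0.3]
    - [0, 0, 0, 0, 0, 3.0, 0.3]
    - [0, 0, 0, 0, 0, 3.0, -0.1]
    - [0, 0, 0, 0, 0, 3.0, -0.3]
    - [0, 0, 0, 0, 0, 3.0, -0.3]
    - [0, 0, 0, 0, 0, 3.0, -0.3]
  force: 5

```text
clock: 3.3
position: [433.5, 299.8, 48.3]
ee_rot: [3.141, 0.0, 2.338]
force: [0.2, 0.5, -0.5]
gripper_width: 39.8
```

```bash
python3 - <<'E'
from h import *
did([0,0,0,0,0,3.0])
E
```

```text
t 3.3 cmd [433.3 299.7  48. ] meas [433.5 299.8  48.3] roterr [-0.04 -0.02  0.01] F_tool [0.2 0.5 0.5] M_tool [-0.05 -0.05  0.01] w 39.8 q [ 22.  11. 113.   0.  56. -22.]
```

step_arm:
  rows:
    - [0, 0, 0, 0, 0, 0, 0.1]
    - [0, 0, 0, 0, 0, 0, 0.2]
    - [0, 0, 5, 0, 0, 0, 0.2]
    - [0, 0, 12, 0, 0, 0, 0.2]
    - [0, 0, 19, 0, 0, 0, 0.2]
    - [0, 0, 26, 0, 0, 0, 0.2]
    - [0, 0, 33, 0, 0, 0, 0.2]
    - [0, 0, 40, 0, 0, 0, 0.2]
    - [0, 0, 47, 0, 0, 0, 0.2]
    - [0, 0, 54, 0, 0, 0, 0.2]

```text
clock: 4.13
position: [433.2, 299.7, 48.0]
ee_rot: [3.141, -0.0, 1.389]
force: [0.6, 0.0, 0.1]
gripper_width: 56.0
```

step_arm:
  rows:
    - [0, 0, 7, 0, 0, 0, 0.2]
    - [0, 0, 14, 0, 0, 0, 0.2]
    - [0, 0, 21, 0, 0, 0, 0.2]
    - [0, 0, 28, 0, 0, 0, 0.2]
    - [0, 0, 34, 0, 0, 0, 0.2]
    - [0, 0, 36, 0, 0, 0, 0.2]
    - [0, 0, 36, 0, 0, 0, 0.0]
    - [0, 0, 36, 0, 0, 0, -0.3]
    - [0, 0, 36, 0, 0, 0, -0.3]
    - [0, 0, 36, 0, 0, 0, -0.3]
  force: 5

```text
clock: 4.97
position: [433.3, 299.7, 48.0]
ee_rot: [3.141, -0.0, 0.768]
force: [0.3, -0.1, 0.5]
gripper_width: 39.8
```

```bash
python3 - <<'E'
from h import *
did([0,0,90,0,0,0])
E
```

```text
t 4.97 cmd [433.3 299.7  48. ] meas [433.3 299.7  48. ] roterr [-0.01  0.   -0.03] F_tool [ 0.1  0.2 -0.5] M_tool [-0.01 -0.15 -0.  ] w 39.8 q [ 22.  11. 113.  -0.  56.  68.]
```

```bash
python3 - <<'E'
from h import *
s=snapshot("top")
b=onz(s,305.6,161,0); print(b)
for h in (100,150,200,250,300): print(h,proj(s,[b[0],b[1],h]))
E
```

```text
[498.00606186  40.87846113   0.        ]
100 [305.5397098  150.99117619]
150 [305.50459543 145.16181248]
200 [305.46539774 138.65457341]
250 [305.4213605  131.34391816]
300 [305.37152849 123.07126654]
```

step_arm:
  rows:
    - [0, 0, 0, 0, 0, 0, -0.3]
    - [0, 0, 0, 0, 0, 0, -0.3]
    - [0, 0, 0, 0, 0, -1, -0.3]
    - [0, 0, 0, 0, 0, -3, -0.3]
    - [0, 0, 0, 0, 0, -6.5, -0.3]
    - [0, 0, 0, 0, 0, -10.5, -0.3]
    - [0, 0, 0, 0, 0, -14.5, -0.3]
    - [0, 0, 0, 0, 0, -18, -0.3]
    - [0, 0, 0, 0, 0, -20, -0.3]
    - [0, 0, 0, 0, 0, -20, -0.3]
  force: 30

```text
clock: 5.85
position: [435.7, 300.9, 254.7]
ee_rot: [3.138, -0.011, 0.767]
force: [-0.1, 0.1, -0.1]
gripper_width: 39.5
```

```bash
python3 - <<'E'
from h import *
did([0,0,0,0,0,-20])
w=snapshot("wrist"); crop(w,"pics/w4.png",120,60,520,360,2)
p,R=loadc()
for r,z in((31,48-26.4),(31,48),):
    a=np.linspace(0,6.28,80);q=np.array([proj(w,p+R.apply([r*np.cos(b),r*np.sin(b),z])) for b in a]); q=(q-[120,60])*2+.5; print(z,q.min(0).round(),q.max(0).round())
E
```

```text
t 5.85 cmd [433.3 299.7 248. ] meas [435.7 300.9 254.7] roterr [-0.23  0.6  -0.  ] F_tool [-0.  -0.1  0.1] M_tool [ 0.07 -0.09  0.03] w 39.5 q [ 22.  -4. 105.   0.  78.  68.]
21.6 [293. 278.] [509. 477.]
48 [305. 255.] [496. 434.]
```

View pics/w4.png

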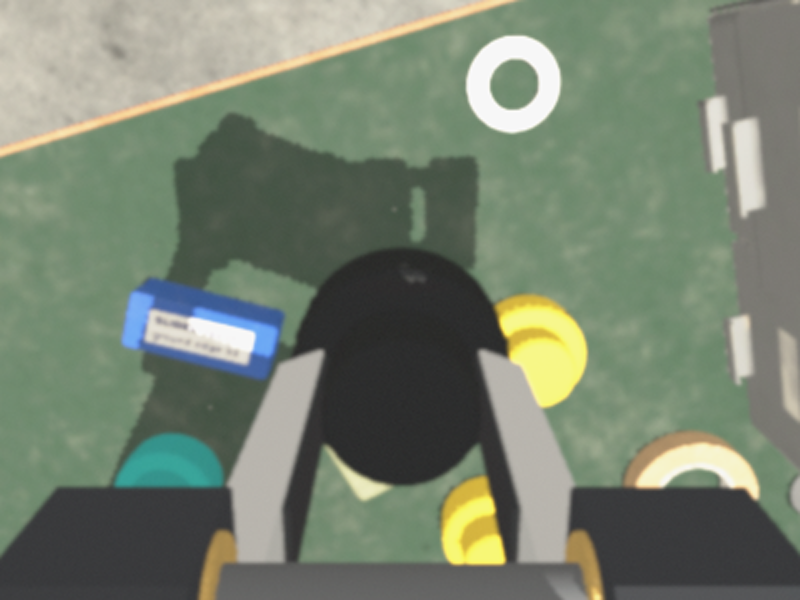

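```bash
cat >> h.py <<'E'
def Rjar(az_deg,yawc=-59.6):
    c=np.radians(yawc); a=np.array([-np.cos(c)*.5,-np.sin(c)*.5,np.sqrt(3)/2])
    v=np.array([np.cos(np.radians(az_deg)),np.sin(np.radians(az_deg)),0]); x=v-a*(a@v); x/=np.linalg.norm(x); z=-a; y=np.cross(z,x)
    return Ro.from_matrix(np.c_[x,y,z]),a,x
E
python3 - <<'E'
from h import *
R,a,x=Rjar(45); M=np.array([503,-197.5,121])
print(a,x)
delta([450,60,390],down(np.radians(44)))
delta(M+a*220-x*40,R)
print(M+a*220-x*40)
E
```

```text
[-0.25301688  0.43125683  0.8660254 ] [ 0.74493592  0.65800047 -0.1100266 ]
rows [-0.0, 0.0, -0.05] [-15.433, 18.421, -14.204]
rows [-29.22, -6.82, 0.82] [-30.883, 29.771, -6.797]
[ 417.53884899 -128.9435151   315.92665299]
```

step_arm:
  rows:
    - [0, 0, 0, -1, 1.2, -3, -0.3]
    - [0, 0, 0, -3, 3.6, -6, -0.3]
    - [0, 0, 0, -5.2, 6.2, -9, -0.3]
    - [0, 0, 0, -7.5, 9, -12, -0.3]
    - [0, 0, 0, -9.5, 11.5, -14, -0.3]
    - [0, 0, 0, -11.5, 14, -14.2, -0.3]
    - [0, 0, 0, -13.3, 16, -14.2, -0.3]
    - [0, 0, 0, -14.5, 17.5, -14.2, -0.3]
    - [0, 0, 0, -15.4, 18.4, -14.2, -0.3]
    - [0, 0, 0, -15.4, 18.4, -14.2, -0.3]

```text
clock: 6.73
position: [449.4, 58.5, 387.3]
ee_rot: [-3.138, 0.003, 0.763]
force: [-0.5, 1.0, -1.8]
gripper_width: 39.4
```

```bash
python3 - <<'E'
from h import *
did([0,0,0,-15.4,18.4,-14.2])
R,a,x=Rjar(45); M=np.array([503,-197.5,121])
delta(M+a*220-x*40,R)
E
```

```text
t 6.73 cmd [450.1  60.4 390. ] meas [449.4  58.5 387.3] roterr [ 0.19 -0.18  0.21] F_tool [ 0.3 -1.   1.8] M_tool [ 0.03 -0.09  0.04] w 39.4 q [ -7. -18. 104.  -0.  95.  39.]
rows [-29.22, -6.82, 0.82] [-15.483, 11.371, 7.403]
```

step_arm:
  rows:
    - [-2, -0.5, 0, -1, 1, 0, -0.3]
    - [-5, -1.2, 0, -3, 2.5, 0, -0.3]
    - [-9, -2.1, 0, -5.5, 4.5, 0.5, -0.3]
    - [-13, -3, 0, -8, 6.5, 1, -0.3]
    - [-17, -4, 0, -10.5, 8.2, 2, -0.3]
    - [-21, -5, 0, -12.5, 9.6, 3.5, -0.3]
    - [-25, -5.9, 0.4, -14.2, 10.8, 5, -0.3]
    - [-28, -6.6, 0.8, -15.5, 11.4, 6.5, -0.3]
    - [-29.2, -6.8, 0.8, -15.5, 11.4, 7.4, -0.3]
    - [-29.2, -6.8, 0.8, -15.5, 11.4, 7.4, -0.3]

```text
clock: 7.57
position: [415.5, -127.8, 310.5]
ee_rot: [2.637, 0.113, 0.725]
force: [-0.8, -0.5, -0.7]
gripper_width: 39.2
```

```bash
python3 - <<'E'
from h import *
did([-29.2,-6.8,0.8,-15.5,11.4,7.4])
for i in range(6): w=snapshot("wrist")
chk()
np.savez('w5.npz',**{k:np.array(w[k]) for k in w})
cv2.imwrite("pics/w5.png",w["frame"][:,:,::-1])
for q in ([503,-197.5,121],): print(proj(w,q))
E
```

```text
t 7.57 cmd [ 417.6 -129.3  316. ] meas [ 415.5 -127.8  310.5] roterr [ 0.43 -0.11 -0.13] F_tool [-0.8 -0.6  0.6] M_tool [ 0.32 -0.08 -0.09] w 39.2 q [-21. -34. 126. -20.  66.  30.]
t 7.87 cmd [ 417.6 -129.3  316. ] meas [ 418.1 -129.2  317. ] roterr [-0.05  0.05  0.  ] F_tool [-0.4 -0.6  0.3] M_tool [ 0.31  0.03 -0.08] w 39.8 q [-21. -34. 125. -20.  66.  30.]
[320.07038808 137.29855636]
```

View pics/w5.png

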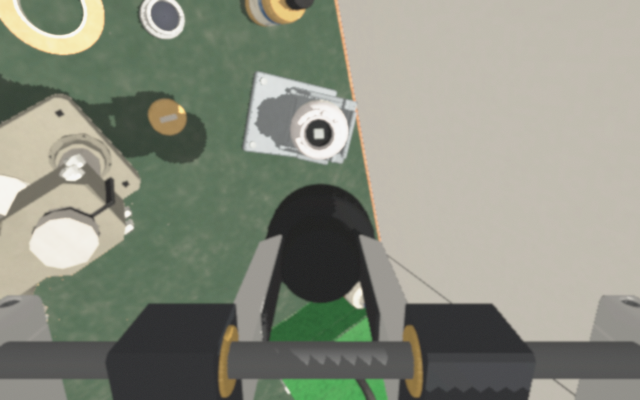

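```bash
python3 - <<'E'
from h import *
w=dict(np.load('w5.npz'))
crop(w,"pics/w5c.png",235,60,365,170,6)
f=w["frame"].astype(int)
sub=f[100:165,285:355]; 
g=sub.sum(2)/3
m=(g<70).astype(np.uint8)
c,_=cv2.findContours(m,0,1)
for k in c:
    if cv2.contourArea(k)>50: print(cv2.minAreaRect(k), cv2.fitEllipse(k), [285,100])
E
```

```text
((33.5, 33.0), (24.0, 23.0), 90.0) ((33.59746551513672, 32.943477630615234), (23.169466018676758, 24.07762336730957), 172.1063995361328) [285, 100]
```

View pics/w5c.png

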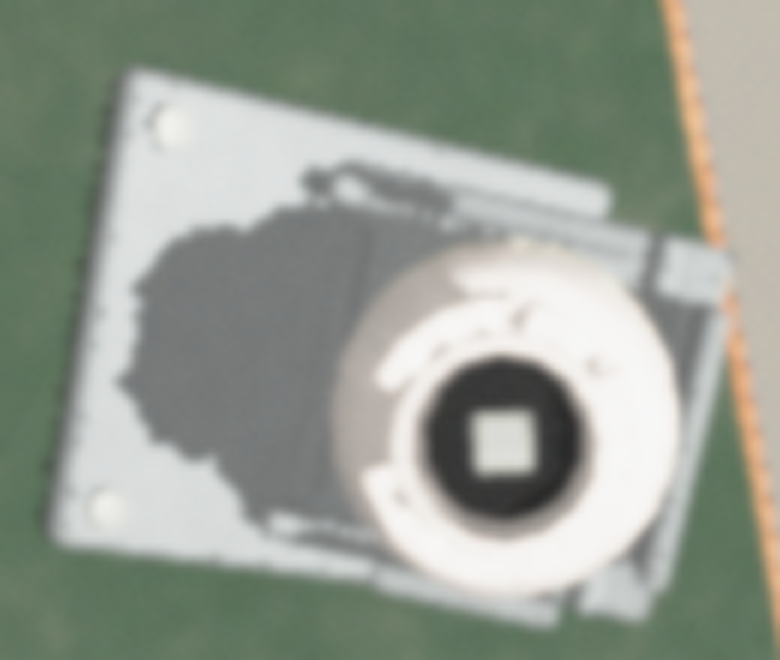

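```bash
python3 - <<'E'
from h import *
w=dict(np.load('w5.npz'))
st=robot.read_state(); p=st['position'];R=rpy(st['ee_rot'])
chk()
for P,Q,n in((p,R,'meas'),(*loadc(),'cmd')):
  print(n,(Q.inv().apply(-cam(w)[1].T@cam(w)[2]-P)).round(2))
  for r,z in((31,48-26.4),(31,48),(20,-2.4)):
    a=np.linspace(0,6.28,80);q=np.array([proj(w,P+Q.apply([r*np.cos(b),r*np.sin(b),z])) for b in a]);  print(z,q.min(0).round(1),q.max(0).round(1))
crop(w,"pics/w5d.png",250,170,390,310,5)
for px in [(319.25,132.9),(317.4,134.0)]: print(onz(w,*px,121))
R0,a,x=Rjar(45)
P=lambda u,v:(235+(u-2.5)/6-1.85,60+(v-2.5)/6+1.1)
co=[onz(w,*P(*q),z)[:2] for q,z in [((130,70),8),((55,543),8),((558,625),8),((610,185),8)]]
for i in range(4): e=co[(i+1)%4]-co[i]; print(co[i].round(1),np.linalg.norm(e).round(1),np.degrees(np.arctan2(e[1],e[0])).round(1))
E
```

```text
t 7.87 cmd [ 417.6 -129.3  316. ] meas [ 418.1 -129.2  317. ] roterr [-0.05  0.05  0.  ] F_tool [-0.4 -0.6  0.3] M_tool [ 0.31  0.03 -0.08] w 39.8 q [-21. -34. 125. -20.  66.  30.]
meas [  83.81   -1.38 -160.45]
21.6 [266.8 197.2] [378.  299.4]
48 [272.8 185. ] [371.4 277. ]
-2.4 [282.2 233.4] [363.3 306.5]
cmd [  84.     -0.76 -161.35]
21.6 [265.6 197.4] [376.3 299.2]
48 [271.7 185.3] [369.9 276.9]
-2.4 [280.8 233.3] [361.5 306.2]
[ 505.71712842 -193.37735284  121.        ]
[ 503.48738297 -192.44495452  121.        ]
[ 525.  -135.7] 98.4 -149.3
[ 440.4 -185.9] 131.3 -62.1
[ 501.8 -302. ] 105.7 37.8
[ 585.3 -237.1] 118.0 120.7
```

View pics/w5d.png

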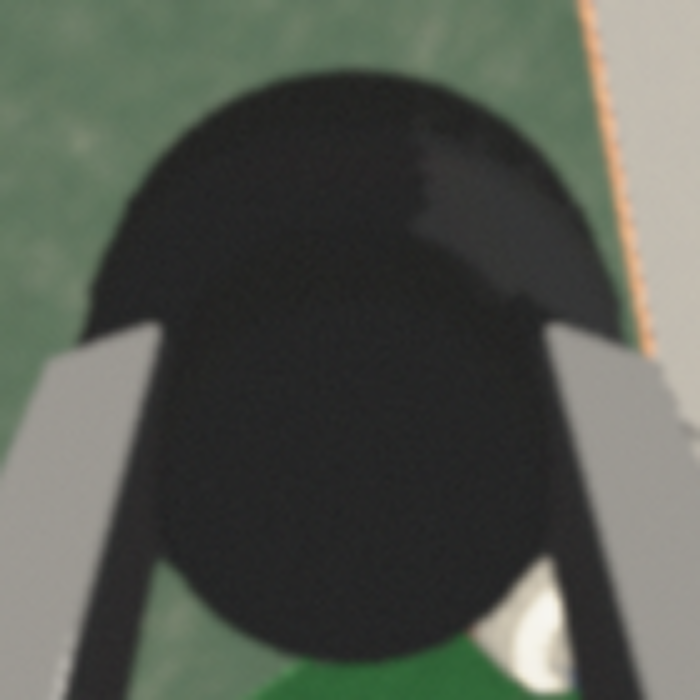

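```bash
python3 - <<'E'
from h import *
R,a,x=Rjar(45); M=np.array([505.5,-194,121])
delta(M+a*120-x*45,R)
E
```

```text
rows [-0.02, -0.02, 0.01] [-0.071, -0.086, 9.899]
```

step_arm:
  rows:
    - [0, 0, 0, 0, 0, 1, -0.3]
    - [0, 0, 0, 0, 0, 2.5, -0.3]
    - [0, 0, 0, 0, 0, 4, -0.3]
    - [0, 0, 0, 0, 0, 5.5, -0.3]
    - [0, 0, 0, 0, 0, 7, -0.3]
    - [0, 0, 0, 0, 0, 8.5, -0.3]
    - [0, 0, 0, 0, -0.1, 9.6, -0.3]
    - [0, 0, 0, -0.1, -0.1, 9.9, -0.3]
    - [0, 0, 0, -0.1, -0.1, 9.9, -0.3]
    - [0, 0, 0, -0.1, -0.1, 9.9, -0.3]

```text
clock: 8.7
position: [441.3, -172.2, 230.2]
ee_rot: [2.629, 0.11, 0.723]
force: [0.4, -0.3, -1.2]
gripper_width: 39.1
```

```bash
python3 - <<'E'
from h import *
did([0,0,0,-0.1,-0.1,9.9])
for i in range(3): w=snapshot("wrist")
chk()
np.savez('w6.npz',**{k:np.array(w[k]) for k in w})
cv2.imwrite("pics/w6.png",w["frame"][:,:,::-1])
crop(w,"pics/w6c.png",255,75,385,185,6)
crop(w,"pics/w6d.png",250,170,390,310,5)
P,Q=loadc()
print((Q.inv().apply(-cam(w)[1].T@cam(w)[2]-P)).round(2))
for r,z in((31,48-26.4),(31,48),(20,-2.4)):
    a=np.linspace(0,6.28,80);q=np.array([proj(w,P+Q.apply([r*np.cos(b),r*np.sin(b),z])) for b in a]);  print(z,q.min(0).round(1),q.max(0).round(1))
M=[505.5,-194,121]; R,a,x=Rjar(45)
print((proj(w,M)-[255,75])*6+2.5)
for r in (16,20):
    t=np.linspace(0,6.28,80);q=np.array([proj(w,M+R.apply([r*np.cos(b),r*np.sin(b),0])) for b in t]); q=(q-[255,75])*6+2.5; print(r,q.min(0).round(),q.max(0).round())
E
```

```text
t 8.7 cmd [ 441.3 -172.   229.8] meas [ 441.3 -172.2  230.2] roterr [-0.02 -0.    0.03] F_tool [ 0.3 -0.2  1.3] M_tool [ 0.32 -0.02 -0.04] w 39.1 q [-26. -24. 128. -20.  52.  30.]
t 8.85 cmd [ 441.3 -172.   229.8] meas [ 441.6 -172.1  230.9] roterr [-0.09  0.03  0.02] F_tool [ 0.7 -0.6  1.2] M_tool [ 0.42 -0.03 -0.1 ] w 39.3 q [-26. -25. 128. -20.  52.  30.]
[  83.66   -0.8  -161.25]
21.6 [265.4 196.7] [376.3 298.6]
48 [271.5 184.6] [369.8 276.4]
-2.4 [280.7 232.6] [361.5 305.6]
[395.74284321 421.35560884]
16 [274. 297.] [517. 541.]
20 [244. 266.] [548. 571.]
```

View pics/w6c.png

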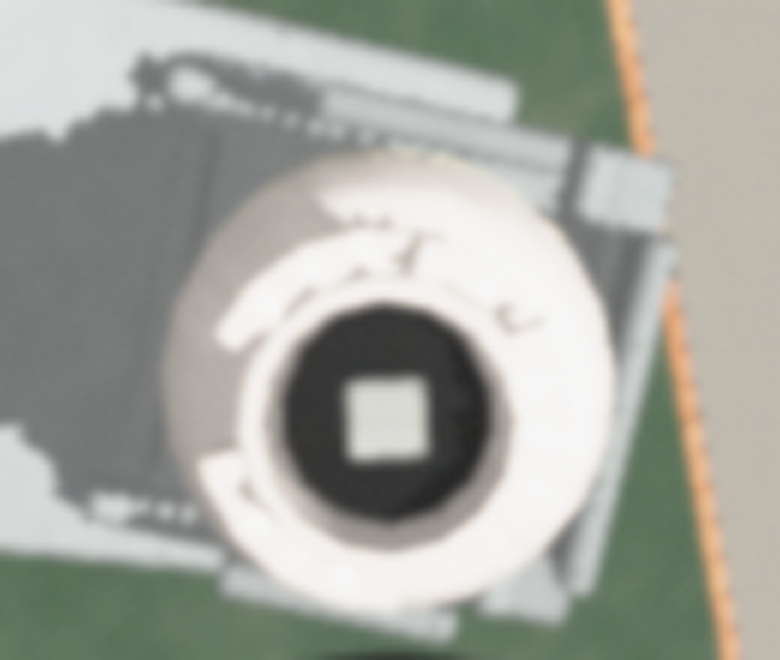

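View pics/w6d.png

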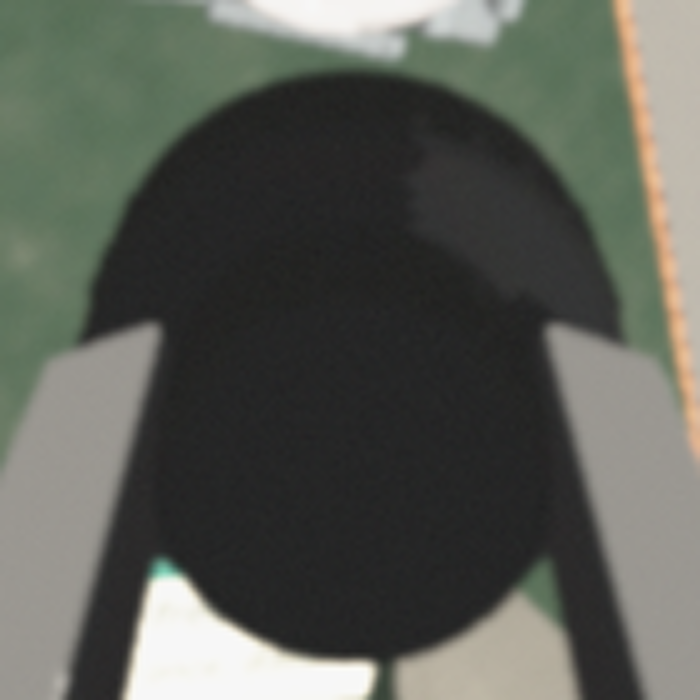

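```bash
python3 - <<'E'
from h import *
R,a,x=Rjar(45); M=np.array([504.6,-194.5,121])
delta(M+a*62,R)
E
```

```text
rows [-0.02, -0.02, 0.01] [4.427, -0.008, 5.799]
```

Move sideways first, then down.

step_arm:
  rows:
    - [0, 0, 0, 0.7, 0, 0, -0.3]
    - [0, 0, 0, 1.6, 0, 0.3, -0.3]
    - [0, 0, 0, 2.5, 0, 0.8, -0.3]
    - [0, 0, 0, 3.4, 0, 1.6, -0.3]
    - [0, 0, 0, 4.1, 0, 2.6, -0.3]
    - [0, 0, 0, 4.43, 0, 3.8, -0.3]
    - [0, 0, 0, 4.43, 0, 4.9, -0.3]
    - [0, 0, 0, 4.43, 0, 5.6, -0.3]
    - [0, 0, 0, 4.43, 0, 5.8, -0.3]
    - [0, 0, 0, 4.43, 0, 5.8, -0.3]

```text
clock: 9.68
position: [488.6, -168.0, 174.2]
ee_rot: [2.63, 0.111, 0.723]
force: [0.1, -0.1, -1.0]
gripper_width: 39.5
```

```bash
python3 - <<'E'
from h import *
did([0,0,0,4.43,0,5.8])
s=snapshot("scene");s=snapshot("scene");chk()
crop(s,"pics/s3.png",370,170,450,270,6)
w=snapshot("wrist"); cv2.imwrite("pics/w7.png",w["frame"][:,:,::-1])
chk()
E
```

```text
t 9.68 cmd [ 489.  -167.8  174.7] meas [ 488.6 -168.   174.2] roterr [ 0.05 -0.04  0.02] F_tool [ 0.2 -0.4  1. ] M_tool [ 0.37 -0.09 -0.03] w 39.5 q [-23. -12. 125. -25.  45.  39.]
t 9.78 cmd [ 489.  -167.8  174.7] meas [ 488.9 -168.   175.2] roterr [-0.04  0.    0.04] F_tool [-0.3 -1.1 -0. ] M_tool [ 0.41 -0.03 -0.05] w 39.3 q [-23. -12. 125. -25.  45.  39.]
t 9.83 cmd [ 489.  -167.8  174.7] meas [ 489.  -168.   175.4] roterr [-0.06  0.01  0.04] F_tool [0.3 0.2 0.9] M_tool [ 0.34 -0.05 -0.09] w 39.6 q [-23. -12. 125. -25.  45.  39.]
```

View pics/s3.png

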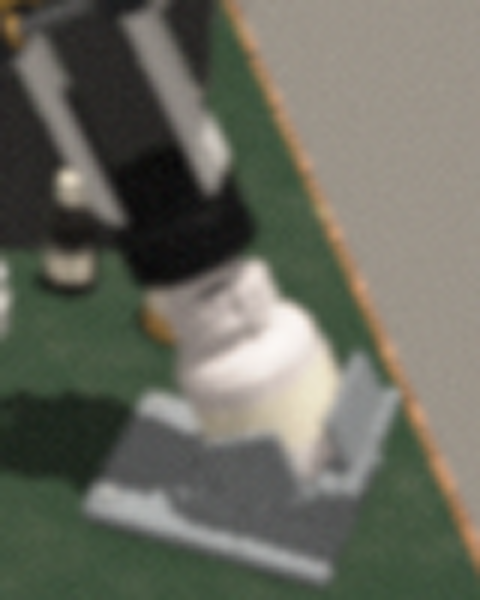

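View pics/w7.png

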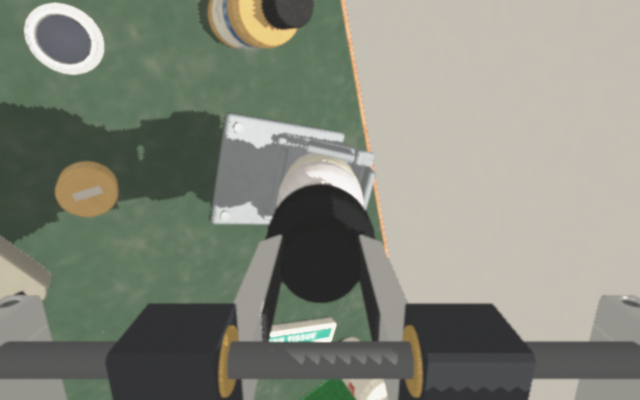

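The cap hangs over the neck, aligned in both views: the scene view shows cap and neck coaxial, and in the wrist view the cap at (320,240) covers the mouth. I descend until just before contact.

step_arm:
  rows:
    - [0, 0, 0, 0, 0, 0.2, -0.3]
    - [0, 0, 0, 0, 0, 0.5, -0.3]
    - [0, 0, 0, 0, 0, 0.8, -0.3]
    - [0, 0, 0, 0, 0, 1.1, -0.3]
    - [0, 0, 0, 0, 0, 1.4, -0.3]
    - [0, 0, 0, 0, 0, 1.6, -0.3]
    - [0, 0, 0, 0, 0, 1.75, -0.3]
    - [0, 0, 0, 0, 0, 1.8, -0.3]
    - [0, 0, 0, 0, 0, 1.8, -0.3]
    - [0, 0, 0, 0, 0, 1.8, -0.3]

```text
clock: 10.67
position: [493.4, -175.6, 159.2]
ee_rot: [2.629, 0.11, 0.724]
force: [-0.3, 0.4, -0.1]
gripper_width: 39.5
```

```bash
cat >> h.py <<'E'
def jf(M=np.array([504.6,-194.5,121])):
    R,a,x=Rjar(45); st=robot.read_state(); d=st['position']-M
    Rm=rpy(st['ee_rot']); ax=-Rm.apply([0,0,1])
    o=st['position']-48*(-Rm.apply([0,0,1]))-M   # cap origin rel rim
    print('cap origin along axis %.1f lateral(x45,y45) %.1f %.1f tilt err %.2f'%(o@a,o@x,o@R.apply([0,1,0]),np.degrees(np.arccos(min(1,ax@a)))),'F jar frame',R.inv().apply(st['force']).round(1))
E
python3 - <<'E'
from h import *
did([0,0,0,0,0,1.8]); jf()
E
```

```text
t 10.67 cmd [ 493.5 -175.6  159.1] meas [ 493.4 -175.6  159.2] roterr [-0.   -0.    0.01] F_tool [ 0.1 -0.4 -0.2] M_tool [ 0.33 -0.   -0.04] w 39.5 q [-24. -10. 125. -26.  43.  39.]
cap origin along axis -4.0 lateral(x45,y45) -0.1 0.0 tilt err 0.02 F jar frame [ 0.1 -0.4 -0.2]
```

step_arm:
  rows:
    - [0, 0, 0, 0, 0, 0.1, -0.3]
    - [0, 0, 0, 0, 0, 0.2, -0.3]
    - [0, 0, 0, 0, 0, 0.3, -0.3]
    - [0, 0, 0, 0, 0, 0.35, -0.3]
    - [0, 0, 0, 0, 0, 0.4, -0.3]
    - [0, 0, 0, 0, 0, 0.45, -0.3]
    - [0, 0, 0, 0, 0, 0.5, -0.3]
    - [0, 0, 0, 0, 0, 0.5, -0.3]
    - [0, 0, 0, 0, 0, 0.5, -0.3]
    - [0, 0, 0, 0, 0, 0.5, -0.3]

```text
clock: 11.5
position: [494.7, -177.6, 155.1]
ee_rot: [2.629, 0.11, 0.724]
force: [-3.7, 4.1, 4.3]
gripper_width: 39.4
```

```bash
python3 - <<'E'
from h import *
did([0,0,0,0,0,0.5]); jf()
E
```

```text
t 11.5 cmd [ 494.8 -177.7  154.8] meas [ 494.7 -177.6  155.1] roterr [-0.   -0.    0.01] F_tool [-0.5 -2.7 -6.4] M_tool [ 0.78 -0.14 -0.02] w 39.4 q [-24.  -9. 125. -26.  42.  39.]
cap origin along axis -8.7 lateral(x45,y45) -0.0 0.1 tilt err 0.02 F jar frame [-0.5 -2.7 -6.4]
```

step_arm:
  rows:
    - [0, 0, -2, 0, 0, 0.03, -0.3]
    - [0, 0, -5, 0, 0, 0.03, -0.3]
    - [0, 0, -8, 0, 0, 0.03, -0.3]
    - [0, 0, -11, 0, 0, 0.03, -0.3]
    - [0, 0, -14, 0, 0, 0.03, -0.3]
    - [0, 0, -17, 0, 0, 0.03, -0.3]
    - [0, 0, -20, 0, 0, 0.03, -0.3]
    - [0, 0, -22, 0, 0, 0.03, -0.3]
    - [0, 0, -22, 0, 0, 0.03, -0.3]
    - [0, 0, -22, 0, 0, 0.03, -0.3]

```text
clock: 12.33
position: [494.7, -178.0, 154.4]
ee_rot: [2.698, 0.288, 1.07]
force: [-0.1, 0.4, -0.4]
gripper_width: 39.3
```

```bash
python3 - <<'E'
from h import *
did([0,0,-22,0,0,0.03]); jf()
E
```

```text
t 12.33 cmd [ 494.9 -177.8  154.5] meas [ 494.7 -178.   154.4] roterr [-0.   -0.01  0.06] F_tool [ 0.4 -0.4  0.1] M_tool [ 0.31  0.06 -0.02] w 39.3 q [-24.  -9. 125. -26.  42.  17.]
cap origin along axis -9.5 lateral(x45,y45) -0.2 -0.0 tilt err 0.02 F jar frame [ 0.2 -0.5  0.1]
```

Axial force has gone to zero, so the pins look to be over the gaps. I go down gently.

step_arm:
  rows:
    - [0, 0, 0, 0, 0, 0.05, -0.3]
    - [0, 0, 0, 0, 0, 0.1, -0.3]
    - [0, 0, 0, 0, 0, 0.15, -0.3]
    - [0, 0, 0, 0, 0, 0.2, -0.3]
    - [0, 0, 0, 0, 0, 0.25, -0.3]
    - [0, 0, 0, 0, 0, 0.3, -0.3]
    - [0, 0, 0, 0, 0, 0.3, -0.3]
    - [0, 0, 0, 0, 0, 0.3, -0.3]
    - [0, 0, 0, 0, 0, 0.3, -0.3]
    - [0, 0, 0, 0, 0, 0.3, -0.3]

```text
clock: 13.17
position: [495.3, -179.3, 151.9]
ee_rot: [2.699, 0.289, 1.071]
force: [-4.3, -2.3, 1.5]
gripper_width: 39.3
```

```bash
python3 - <<'E'
from h import *
did([0,0,0,0,0,0.3]); jf()
E
```

```text
t 13.17 cmd [ 495.6 -179.1  151.9] meas [ 495.3 -179.3  151.9] roterr [ 0.02 -0.03 -0.  ] F_tool [-4.3 -2.3 -1.4] M_tool [ 0.64 -0.76 -0.25] w 39.3 q [-24.  -8. 125. -26.  42.  17.]
cap origin along axis -12.4 lateral(x45,y45) -0.3 -0.0 tilt err 0.03 F jar frame [-4.9 -0.5 -1.4]
```

step_arm:
  rows:
    - [0, 0, -2, -0.02, -0.01, 0, -0.3]
    - [0, 0, -4, -0.04, -0.02, 0, -0.3]
    - [0, 0, -6, -0.06, -0.03, 0, -0.3]
    - [0, 0, -8, -0.07, -0.03, 0, -0.3]
    - [0, 0, -8, -0.07, -0.03, 0, -0.3]
    - [0, 0, -8, -0.07, -0.03, 0.05, -0.3]
    - [0, 0, -8, -0.07, -0.03, 0.1, -0.3]
    - [0, 0, -8, -0.07, -0.03, 0.15, -0.3]
    - [0, 0, -8, -0.07, -0.03, 0.2, -0.3]
    - [0, 0, -8, -0.07, -0.03, 0.2, -0.3]

```text
clock: 14.0
position: [495.4, -180.5, 150.2]
ee_rot: [2.741, 0.345, 1.205]
force: [0.1, 0.6, -1.3]
gripper_width: 39.7
```

```bash
python3 - <<'E'
from h import *
did([0,0,-8,-0.07,-0.03,0.2]); jf()
E
```

```text
t 14.0 cmd [ 495.6 -180.5  150.3] meas [ 495.4 -180.5  150.2] roterr [0.01 0.   0.03] F_tool [ 1.  -0.5  0.9] M_tool [ 0.25  0.1  -0.09] w 39.7 q [-24.  -8. 125. -26.  41.   9.]
cap origin along axis -14.4 lateral(x45,y45) -0.8 -0.1 tilt err 0.03 F jar frame [ 0.7 -0.9  0.9]
```

Contact-free and clearly dropped to -14.4 mm. I continue to the groove floor at about -17.3.

step_arm:
  rows:
    - [0, 0, 0, 0, 0, 0.05, -0.3]
    - [0, 0, 0, 0, 0, 0.1, -0.3]
    - [0, 0, 0, 0, 0, 0.15, -0.3]
    - [0, 0, 0, 0, 0, 0.2, -0.3]
    - [0, 0, 0, 0, 0, 0.25, -0.3]
    - [0, 0, 0, 0, 0, 0.29, -0.3]
    - [0, 0, 0, 0, 0, 0.32, -0.3]
    - [0, 0, 0, 0, 0, 0.34, -0.3]
    - [0, 0, 0, 0, 0, 0.34, -0.3]
    - [0, 0, 0, 0, 0, 0.34, -0.3]

```text
clock: 14.83
position: [496.2, -182.0, 147.3]
ee_rot: [2.741, 0.346, 1.205]
force: [-0.2, 0.0, -0.8]
gripper_width: 39.8
```

```bash
python3 - <<'E'
from h import *
did([0,0,0,0,0,0.34]); jf()
E
```

```text
t 14.83 cmd [ 496.4 -181.9  147.3] meas [ 496.2 -182.   147.3] roterr [ 0.01 -0.01  0.01] F_tool [ 0.2 -0.5  0.6] M_tool [ 0.29  0.17 -0.07] w 39.8 q [-24.  -8. 125. -26.  41.   9.]
cap origin along axis -17.7 lateral(x45,y45) -0.9 -0.1 tilt err 0.02 F jar frame [-0.  -0.5  0.6]
```

step_arm:
  rows:
    - [0, 0, 0, 0, 0, 0.02, -0.3]
    - [0, 0, 0, 0, 0, 0.03, -0.3]
    - [0, 0, 0, 0, 0, 0.04, -0.3]
    - [0, 0, 0, 0, 0, 0.05, -0.3]
    - [0, 0, 0, 0, 0, 0.06, -0.3]
    - [0, 0, 0, 0, 0, 0.07, -0.3]
    - [0, 0, 0, 0, 0, 0.07, -0.3]
    - [0, 0, 0, 0, 0, 0.07, -0.3]
    - [0, 0, 0, 0, 0, 0.07, -0.3]
    - [0, 0, 0, 0, 0, 0.07, -0.3]

```text
clock: 15.67
position: [496.5, -182.2, 147.1]
ee_rot: [2.741, 0.346, 1.205]
force: [-4.6, 4.3, 5.2]
gripper_width: 39.7
```

```bash
python3 - <<'E'
from h import *
did([0,0,0,0,0,0.07]); jf()
E
```

```text
t 15.67 cmd [ 496.6 -182.2  146.7] meas [ 496.5 -182.2  147.1] roterr [ 0.01 -0.01  0.02] F_tool [ 0.5 -3.2 -7.5] M_tool [ 0.76  0.18 -0.04] w 39.7 q [-24.  -8. 125. -26.  41.   9.]
cap origin along axis -18.0 lateral(x45,y45) -0.8 0.1 tilt err 0.02 F jar frame [-1.2 -3.  -7.5]
```

Floor is felt at a reading of about -18.0, a 0.6 mm offset from the nominal -17.3. Now I screw clockwise, staying mid-play.

step_arm:
  rows:
    - [0, 0, 0, 0, 0, -0.06, -0.3]
    - [0, 0, 3, 0, 0, -0.11, -0.3]
    - [0, 0, 6, 0, 0, -0.12, -0.3]
    - [0, 0, 9, 0, 0, -0.12, -0.3]
    - [0, 0, 12, 0, 0, -0.09, -0.3]
    - [0, 0, 15, 0, 0, -0.06, -0.3]
    - [0, 0, 18, 0, 0, -0.035, -0.3]
    - [0, 0, 21, 0, 0, -0.01, -0.3]
    - [0, 0, 24, 0, 0, 0.02, -0.3]
    - [0, 0, 24, 0, 0, 0.02, -0.3]

```text
clock: 16.5
position: [496.7, -182.6, 146.6]
ee_rot: [2.641, 0.16, 0.815]
force: [-0.4, 0.6, 1.0]
gripper_width: 39.7
```

```bash
python3 - <<'E'
from h import *
did([0,0,24,0,0,0.02]); jf()
E
```

```text
t 16.5 cmd [ 496.7 -182.3  146.6] meas [ 496.7 -182.6  146.6] roterr [-0.04  0.01  0.06] F_tool [-0.  -0.1 -1.2] M_tool [ 0.29 -0.02 -0.04] w 39.7 q [-24.  -8. 125. -26.  41.  33.]
cap origin along axis -18.7 lateral(x45,y45) -0.8 0.3 tilt err 0.04 F jar frame [-0.  -0.1 -1.2]
```

step_arm:
  rows:
    - [0, 0, 3, 0, 0, 0.03, -0.3]
    - [0, 0, 6, 0, 0, 0.055, -0.3]
    - [0, 0, 9, 0, 0, 0.085, -0.3]
    - [0, 0, 12, 0, 0, 0.115, -0.3]
    - [0, 0, 15, 0, 0, 0.14, -0.3]
    - [0, 0, 18, 0, 0, 0.17, -0.3]
    - [0, 0, 20, 0, 0, 0.19, -0.3]
    - [0, 0, 20, 0, 0, 0.19, -0.3]
    - [0, 0, 20, 0, 0, 0.19, -0.3]
    - [0, 0, 20, 0, 0, 0.19, -0.3]

```text
clock: 17.33
position: [497.1, -183.3, 145.0]
ee_rot: [2.618, -0.011, 0.512]
force: [0.4, 0.2, -0.6]
gripper_width: 39.4
```

```bash
python3 - <<'E'
from h import *
did([0,0,20,0,0,0.19]); jf()
E
```

```text
t 17.33 cmd [ 497.1 -183.2  144.9] meas [ 497.1 -183.3  145. ] roterr [-0.02  0.   -0.07] F_tool [ 0.4 -0.3  0.6] M_tool [ 0.25 -0.07 -0.1 ] w 39.4 q [-24.  -7. 125. -26.  41.  53.]
cap origin along axis -20.5 lateral(x45,y45) -0.9 0.1 tilt err 0.02 F jar frame [ 0.5 -0.2  0.6]
```

step_arm:
  rows:
    - [0, 0, 2, 0, 0, 0.02, -0.3]
    - [0, 0, 4, 0, 0, 0.04, -0.3]
    - [0, 0, 6, 0, 0, 0.06, -0.3]
    - [0, 0, 8, 0, 0, 0.08, -0.3]
    - [0, 0, 10, 0, 0, 0.1, -0.3]
    - [0, 0, 12, 0, 0, 0.12, -0.3]
    - [0, 0, 14, 0, 0, 0.14, -0.3]
    - [0, 0, 14, 0, 0, 0.15, -0.3]
    - [0, 0, 14, 0, 0, 0.15, -0.3]
    - [0, 0, 14, 0, 0, 0.15, -0.3]

```text
clock: 18.17
position: [497.5, -183.8, 143.9]
ee_rot: [2.633, -0.132, 0.299]
force: [-0.5, 1.9, 2.8]
gripper_width: 39.7
```

```bash
python3 - <<'E'
from h import *
did([0,0,14,0,0,0.15]); jf()
E
```

```text
t 18.17 cmd [ 497.5 -183.8  143.6] meas [ 497.5 -183.8  143.9] roterr [-0.01  0.02 -0.05] F_tool [ 0.4 -0.3 -3.4] M_tool [ 0.43 -0.23 -0.  ] w 39.7 q [-24.  -7. 125. -26.  40.  67.]
cap origin along axis -21.8 lateral(x45,y45) -0.8 0.2 tilt err 0.03 F jar frame [ 0.5 -0.1 -3.4]
```

step_arm:
  rows:
    - [0, 0, 1.5, 0, 0, 0.01, -0.3]
    - [0, 0, 3, 0, 0, 0.02, -0.3]
    - [0, 0, 4.5, 0, 0, 0.03, -0.3]
    - [0, 0, 6, 0, 0, 0.04, -0.3]
    - [0, 0, 7.5, 0, 0, 0.05, -0.3]
    - [0, 0, 9, 0, 0, 0.05, -0.3]
    - [0, 0, 10, 0, 0, 0.05, -0.3]
    - [0, 0, 10, 0, 0, 0.05, -0.3]
    - [0, 0, 10, 0, 0, 0.05, -0.3]
    - [0, 0, 10, 0, 0, 0.05, -0.3]

```text
clock: 19.0
position: [498.1, -184.2, 144.2]
ee_rot: [2.66, -0.216, 0.143]
force: [-2.3, 4.5, 7.6]
gripper_width: 39.6
```

```bash
python3 - <<'E'
from h import *
did([0,0,10,0,0,0.05]); jf()
E
```

```text
t 19.0 cmd [ 497.6 -184.   143.2] meas [ 498.1 -184.2  144.2] roterr [-0.05  0.07 -0.02] F_tool [ 0.  -0.6 -9.1] M_tool [ 0.32 -0.38 -0.05] w 39.6 q [-24.  -7. 124. -26.  40.  77.]
cap origin along axis -21.8 lateral(x45,y45) -0.6 1.0 tilt err 0.08 F jar frame [ 0.4 -0.5 -9.1]
```

step_arm:
  rows:
    - [0, 0, 1, 0, 0, -0.02, -0.3]
    - [0, 0, 2, 0, 0, -0.04, -0.3]
    - [0, 0, 3, 0, 0, -0.05, -0.3]
    - [0, 0, 4, 0, 0, -0.05, -0.3]
    - [0, 0, 5, 0, 0, -0.05, -0.3]
    - [0, 0, 6, 0, 0, -0.05, -0.3]
    - [0, 0, 6, 0, 0, -0.05, -0.3]
    - [0, 0, 6, 0, 0, -0.05, -0.3]
    - [0, 0, 6, 0, 0, -0.05, -0.3]
    - [0, 0, 6, 0, 0, -0.05, -0.3]

```text
clock: 19.83
position: [497.5, -183.9, 143.9]
ee_rot: [2.684, -0.263, 0.045]
force: [-1.6, 2.3, 6.1]
gripper_width: 39.2
```

```bash
python3 - <<'E'
from h import *
did([0,0,6,0,0,-0.05]); jf()
w=snapshot("wrist"); cv2.imwrite("pics/w8.png",w["frame"][:,:,::-1])
E
```

```text
t 19.83 cmd [ 497.5 -183.8  143.6] meas [ 497.5 -183.9  143.9] roterr [-0.02  0.02  0.07] F_tool [ 0.1  0.6 -6.7] M_tool [ 0.12 -0.21 -0.01] w 39.2 q [-24.  -7. 125. -26.  40.  84.]
cap origin along axis -21.8 lateral(x45,y45) -0.8 0.3 tilt err 0.02 F jar frame [-0.3  0.5 -6.7]
```

View pics/w8.png

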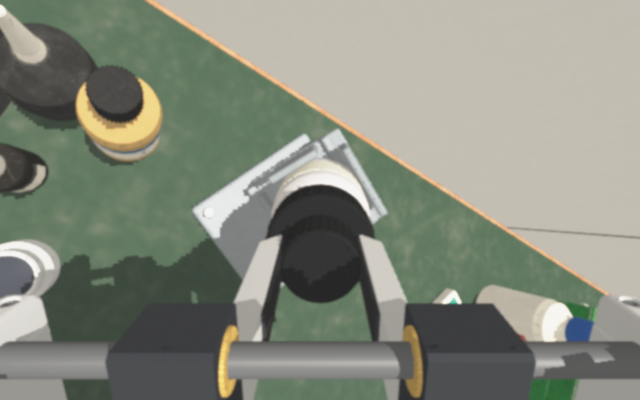

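step_arm:
  rows:
    - [0, 0, 1, 0, 0, 0, -0.3]
    - [0, 0, 2, 0, 0, 0, -0.3]
    - [0, 0, 3, 0, 0, 0, -0.3]
    - [0, 0, 4, 0, 0, 0, -0.3]
    - [0, 0, 5, 0, 0, 0, -0.3]
    - [0, 0, 6, 0, 0, 0, -0.3]
    - [0, 0, 6, 0, 0, 0, -0.3]
    - [0, 0, 6, 0, 0, 0, -0.3]
    - [0, 0, 6, 0, 0, 0, -0.3]
    - [0, 0, 6, 0, 0, 0, -0.3]

```text
clock: 20.72
position: [497.4, -183.9, 143.9]
ee_rot: [2.711, -0.308, -0.053]
force: [-2.0, 2.7, 5.6]
gripper_width: 39.5
```

```bash
python3 - <<'E'
from h import *
did([0,0,6,0,0,0]); jf()
E
```

```text
t 20.72 cmd [ 497.5 -183.8  143.6] meas [ 497.4 -183.9  143.9] roterr [-0.02 -0.    0.02] F_tool [-0.4  0.1 -6.5] M_tool [ 0.15 -0.37 -0.22] w 39.5 q [-24.  -7. 125. -26.  41.  89.]
cap origin along axis -21.8 lateral(x45,y45) -0.9 0.2 tilt err 0.00 F jar frame [-0.3 -0.2 -6.5]
```

step_arm:
  rows:
    - [0, 0, 0, 0, 0, -0.02, -0.3]
    - [0, 0, 0, 0, 0, -0.04, -0.3]
    - [0, 0, 0, 0, 0, -0.06, -0.3]
    - [0, 0, 0, 0, 0, -0.08, -0.3]
    - [0, 0, 0, 0, 0, -0.08, -0.3]
    - [0, 0, 0, 0, 0, -0.08, -0.3]
    - [0, 0, 0, 0, 0, -0.08, -0.3]
    - [0, 0, 0, 0, 0, -0.08, -0.3]
    - [0, 0, 0, 0, 0, -0.08, -0.3]
    - [0, 0, 0, 0, 0, -0.08, -0.3]

```text
clock: 21.55
position: [497.2, -183.8, 143.9]
ee_rot: [2.711, -0.308, -0.052]
force: [4.4, -3.9, -3.4]
gripper_width: 39.4
```

```bash
python3 - <<'E'
from h import *
did([0,0,0,0,0,-0.08]); jf()
E
```

```text
t 21.55 cmd [ 497.3 -183.5  144.3] meas [ 497.2 -183.8  143.9] roterr [-0.01  0.01  0.01] F_tool [3.3 1.4 5.8] M_tool [-0.14  0.35 -0.14] w 39.4 q [-24.  -7. 125. -26.  41.  89.]
cap origin along axis -21.7 lateral(x45,y45) -1.0 -0.0 tilt err 0.02 F jar frame [1.1 3.4 5.8]
```

The pull test meets resistance at 5.8 N with about 0.1 mm of movement, so the thread is engaged and snug. I relax to neutral, release, and back off along the axis.

step_arm:
  rows:
    - [0, 0, 0, 0, 0, 0.02, -0.3]
    - [0, 0, 0, 0, 0, 0.04, -0.3]
    - [0, 0, 0, 0, 0, 0.04, -0.3]
    - [0, 0, 0, 0, 0, 0.04, -0.1]
    - [0, 0, 0, 0, 0, 0.04, 0.1]
    - [0, 0, 0, 0, 0, 0.04, 0.3]
    - [0, 0, 0, 0, 0, 0.04, 0.3]
    - [0, 0, 0, 0, 0, 0.04, 0.3]
    - [0, 0, 0, 0, 0, 0.04, 0.3]
    - [0, 0, 0, 0, 0, 0.04, 0.3]

```text
clock: 22.38
position: [497.2, -183.6, 143.9]
ee_rot: [2.711, -0.307, -0.052]
force: [0.5, 0.5, 0.0]
gripper_width: 60.9
```

```bash
python3 - <<'E'
from h import *
did([0,0,0,0,0,0.04]); jf()
E
```

```text
t 22.38 cmd [ 497.4 -183.6  144. ] meas [ 497.2 -183.6  143.9] roterr [ 0.   -0.01  0.01] F_tool [ 0.5 -0.6 -0.1] M_tool [ 0.18 -0.25 -0.12] w 60.9 q [-24.  -7. 125. -26.  41.  89.]
cap origin along axis -21.6 lateral(x45,y45) -0.9 -0.1 tilt err 0.03 F jar frame [ 0.7  0.  -0.1]
```

step_arm:
  rows:
    - [0, 0, 0, 0, 0, -0.4, 0.3]
    - [0, 0, 0, 0, 0, -1.2, 0.3]
    - [0, 0, 0, 0, 0, -2.4, 0.3]
    - [0, 0, 0, 0, 0, -4, 0.3]
    - [0, 0, 0, 0, 0, -6, 0.3]
    - [0, 0, 0, 0, 0, -8, 0.3]
    - [0, 0, 0, 0, 0, -10, 0.3]
    - [0, 0, 0, 0, 0, -11.5, 0.3]
    - [0, 0, 0, 0, 0, -12, 0.3]
    - [0, 0, 0, 0, 0, -12, 0.3]

```text
clock: 23.22
position: [467.5, -131.7, 250.0]
ee_rot: [2.71, -0.311, -0.051]
force: [-0.1, 0.5, 0.1]
gripper_width: 61.3
```

```bash
python3 - <<'E'
from h import *
did([0,0,0,0,0,-12])
for i in range(4): w=snapshot("wrist")
s=snapshot("scene"); t=snapshot("top"); chk()
cv2.imwrite("pics/w9.png",w["frame"][:,:,::-1]); crop(s,"pics/s9.png",370,170,450,270,6); cv2.imwrite("pics/t9.png",t["frame"][:,:,::-1])
M=np.array([504.6,-194.5,121]); R,a,x=Rjar(45); M=M-.9*x-.6*a
for r,z in((20,29),(31,5),(31,-21.4)):
    q=np.array([proj(w,M+a*z+R.apply([r*np.cos(b),r*np.sin(b),0])) for b in np.linspace(0,6.28,80)]); print(z,q.min(0).round(1),q.max(0).round(1))
E
```

```text
t 23.22 cmd [ 467.  -131.9  247.9] meas [ 467.5 -131.7  250. ] roterr [-0.04  0.21  0.03] F_tool [-0.1 -0.4 -0.3] M_tool [ 0.14 -0.25 -0.12] w 61.3 q [-19. -22. 124. -23.  56.  87.]
t 23.52 cmd [ 467.  -131.9  247.9] meas [ 466.5 -132.1  246.7] roterr [ 0.02 -0.13 -0.01] F_tool [ 0.4 -0.2  0.7] M_tool [ 0.16 -0.27 -0.09] w 61.0 q [-19. -22. 124. -23.  56.  87.]
29 [297.9 174.5] [347.  221.6]
5 [287.1 155.7] [357.6 223.9]
-21.4 [289.6 150.9] [354.8 214.3]
```

View pics/w9.png

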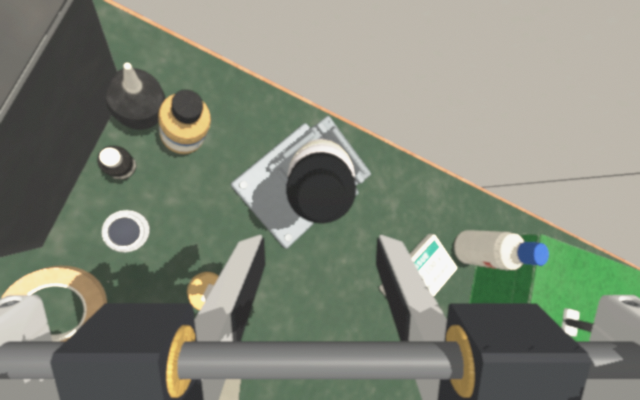

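View pics/s9.png

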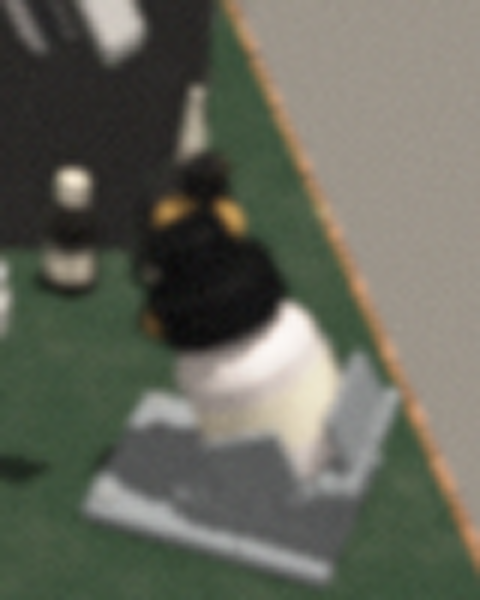

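View pics/t9.png

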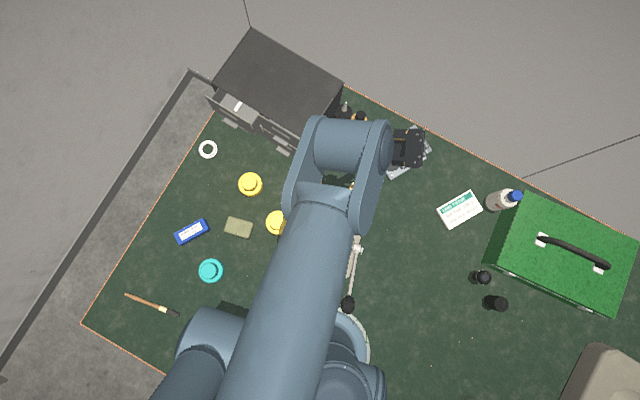

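The cap sits squarely on the jar: wrist view centred near (321,187), which matches the predicted home outline, and in the scene view it is down on the shoulder. The bystanders still in view are where they were and the gripper is clear. I hand in.

```bash
python3 - <<'E'
from h import *
print(robot.close_job()); chk()
E
```

```text
the job is handed in; nothing more can be done
None
the job is handed in; nothing more can be done
```

The cap is on the jar, screwed down onto the rim and released. I handed the job in at about 23.5 s of the 64 s allowed.

**What I did:**
- I centred the gripper on the black cap with two light grips at right angles, then carried it over the press.
- I set it on the mouth along the 30° axis, and it met the ridge tops at about 6 N.
- Turning it 22° anticlockwise, the resistance vanished; another 8° freed it to drop onto the groove floor.
- I then turned it 80° clockwise until the ceiling met the rim and a slight resistance of about 0.2 N m was felt.

**Last checks:**
- **Seating:** axial position stopped changing at a reading of −21.8 mm while I kept turning. The nominal home is −21.4 mm; my readings ran 0.6–0.7 mm low at the ridge tops and the groove floor.
- **Thread engaged:** a pull test met 5.8 N with about 0.1 mm of movement.
- **After release:** the pictures show the cap square and seated, with the gripper clear. The objects I could see had not moved. In the last top view the arm hid part of the bench.

**What disagreed:** the overhead camera put the cap about 6 mm off where the gripper found it, so I relied on the wrist camera and contact forces for the fit. Contact also showed the jar axis about 0.9 mm off my visual estimate, and I corrected for that during insertion.

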